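# Wipe the bench plate clean with the scraper block

### The job

Two steel chips lie on the raised bench plate. Take the wooden scraper block, and with it wipe both chips off the plate into the trough along the plate's side, without touching the chips with the fingers. Then stand the scraper block back on the bench, upright, on its sole.

Things in the scene. Friction and masses are not known exactly. Their poses are not given: they have to be found in the camera images.
- plate: Fixed bench plate: dark steel deck 150 (x) by 170 mm (y), flat top 40 mm above the bench. Origin on the bench under the deck's centre, z up. Along its +y edge (y = 85 mm; the left side seen from the robot) runs an open trough of bright steel: inside y = 85 to 152 mm, as long as the edge, floor 12 and wall tops 30 mm above the bench. Stands on the left or right of the bench, yaw within 25 degrees.
- scraper: Wooden scraper block, 110-230 g: base 110 (x) by 36 (y) by 16 mm high, its lowest 4 mm a black rubber sole; along its middle an upright grip rib 80 mm long (x), 24 mm thick (y), 16 to 57 mm above the underside. Origin: centre of the underside, z up. Stands on the bench on the side opposite the plate. Either long face wipes; carry the sole 0 to 3 mm above the deck. Grip the rib across its 24 mm.
- chip_0: Loose bright steel chip, irregular flat offcut about 24 x 18 x 8 mm, 20 g. Origin: centre of its underside. Starts flat on the deck, in plate coordinates at x = -37 to -18 mm, y = -20 to 50 mm. Falls into the trough when pushed some 15 mm past the deck's edge.
- chip_1: The other steel chip, much like chip_0 (24 x 18 x 8 mm, 20 g). Origin: centre of its underside. Starts flat on the deck, in plate coordinates at x = 18 to 37 mm, y = -20 to 50 mm.

How it is judged (in metres and radians):
On the way, in this order (a step that is already met when the one before it is completed fails the run):
1. the scraper block is held over the plate, its sole above bench-plate height, with both chips still on the deck (z of scraper in the frame of plate above 0.036 m and x of scraper in the frame of plate between -0.09 and 0.09 m and y of scraper in the frame of plate between -0.12 and 0.15 m and z of each of chip_0, chip_1 in the frame of plate above 0.034 m), for 0.1 s.
2. both chips lie in the trough while the scraper block is still up off the bench (z of scraper in the frame of plate above 0.03 m and y of chip_0 in the frame of plate between 0.084 and 0.154 m and x of chip_0 in the frame of plate between -0.075 and 0.075 m and z of chip_0 in the frame of plate between 0.005 and 0.033 m and y of chip_1 in the frame of plate between 0.084 and 0.154 m and x of chip_1 in the frame of plate between -0.075 and 0.075 m and z of chip_1 in the frame of plate between 0.005 and 0.033 m), for 0.1 s.
At the end, for the whole second after the job is handed in: Both chips lie at rest in the plate's trough (inside its walls, centres below 33 mm above the bench), and the scraper block stands at rest on the bench on its sole (underside within 6 mm of the bench, tilted less than 10 degrees) (y of chip_0 in the frame of plate between 0.084 and 0.154 m and x of chip_0 in the frame of plate between -0.075 and 0.075 m and z of chip_0 in the frame of plate between 0.005 and 0.033 m and y of chip_1 in the frame of plate between 0.084 and 0.154 m and x of chip_1 in the frame of plate between -0.075 and 0.075 m and z of chip_1 in the frame of plate between 0.005 and 0.033 m and height (world z) of scraper between -0.006 and 0.006 m and angle between scraper's own z axis and vertical below 0.17 rad and linear speed of each of scraper, chip_0, chip_1 below 0.02 m/s); the robot touches nothing.
It fails at once if the fingers touch a chip (contact force between the fingers and chip_0 above 0.5 N or contact force between the fingers and chip_1 above 0.5 N).
It also fails if it takes over 50 s, if anything falls off the work surface, if the arm or the gripper's body presses on something with over 40 N, if the wrist force passes 120 N, or if a joint passes its speed limit or range.

### The arm

A 6-joint arm with a two-finger parallel gripper is mounted at the origin on a cart in front of the work surface, level with it; the furniture and walls round the work are solid. World frame = base frame: x ahead of the robot, y to its left, z up, the work surface at z = 0. Lengths are in m, angles in degrees, forces in N, time in s.
With the tool pointing down it reaches from about 0.25 to 0.725 m from the base axis. Payload 9.7 kg.
Tool frame: the origin (TCP) lies between the finger pads; the fingertips stand 17 mm ahead of it and the grasp point (between the pads) lies 2 mm behind it; z points along the fingers, y is the direction in which the jaws open and shut (so a half turn about z gives the same grasp; the last joint's range is limited). The gripper opens to 85 mm and grips with 20 to 120 N. Pads are 22 mm wide; open, the fingers measure 114 mm over their backs; the gripper's body (76 mm by 85 mm) begins 54 mm behind the grasp point. The pads swing forward as they close: fully open they stand 13 mm farther back than shut.
Start: joints at [-73.396, 4.979, 10.078, 95.1, 0, 90], TCP at [0.157, -0.527, 0.248] pointing down, gripper open.
Joint ranges: [-179.16, 179.16], [-48.56, 103.87], [-65.8, 70.77], [-126.05, 130.52], [-82.76, 87.17], [-180, 180]. Speed limits (degrees/s): [127.2, 127.2, 147.25, 180, 180, 180].

### API

Orientations are given as [roll, pitch, yaw] about the fixed x, y, z axes, in that order (R = Rz(yaw) Ry(pitch) Rx(roll)).
In Python, from workcell import monitor, cams, order gives the robot as it stands. The module is installed in compiled form; this text tells all that it offers.
- The arm moves only by the shell command python3 -m handwheel 'ROWS' [OPENING] [FORCE]. ROWS is JSON, a list of rows, each a list of 6 numbers: the shift along the tool's x, y, z in m, then the turn, a rotation vector about the tool's x, y, z in degrees. In form: [[tx, ty, tz, wx, wy, wz], ...]. A call has exactly 8 rows; each row shifts and turns the commanded pose from where the row before left it, along the tool's axes as they then stand; what a row does not reach is not made up. A row lasts 1/12 s, in which the tool goes at most 41.7 mm and 7.16 degrees, less where a joint would pass 70% of its speed; a pose out of reach is approached as far as the arm can. A call is refused whole if a number of a shift passes 0.0417 or a number of a turn 7.16, either way. A call with a gripper value outside its range is refused whole. OPENING is the opening, from -1 (shut) to 1 (fully open), set as the call begins (- or left out, the last holds). The fingers move at their own pace and stop on an object; FORCE is the grip in N (left out, the last holds). Time passes only in rows, so rows that do not move let the fingers close, or fill a call up. It gives the time, the measured TCP pose, the force and the opening at its end, in the units of the state.
- monitor.get_obs(): the state, without advancing time (a new reading comes with each control period).
- cams.camera(name): name is "scene" or "top" or "wrist"; returns a dict with "img" (480x640x3 uint8, red, green, blue), "depth" (480x640 float32, m along the optical axis (not along the pixel's ray), 0 where there is no reading), "fx", "fy", "cx", "cy" (pixels), "distortion" ([k1, k2, p1, p2, k3] as OpenCV has them; the pictures are not rectified), "rvec" (rotation vector, rad) and "tvec" (3), from world to camera coordinates, as OpenCV has them; the wrist camera has in their place "tool_from_camera" (4x4, takes a point from camera to tool coordinates, whose origin is the TCP and whose axes are the flange's). Camera axes: x right, y down, z forward; pixel columns grow to the right and rows downward; lengths in m; the calibration is good to about 2 mm. A picture is of the moment at which its call begins: read the wrist's pose just before it.
- order.job_done(): hands the job in, once; it reports no verdict.
The state is a dict: "time": time; "q": joint angles; "qd": joint speeds; "joint_efforts": joint torques, N m; "ee_pos": TCP position; "tcp_rot": TCP orientation; "wrist_force": force on the tool from outside, world axes, zero at the start; "torque": the same for the moment, N m; "opening": finger opening in m.
Only numpy, scipy, OpenCV 4.12 (cv2) and the standard library are available. Lean on these libraries where they do the work, as an engineer would, in place of code of your own. Each camera call takes 0.05 s, during which the arm holds its last target. There are 200 camera calls.

## Working session

There is one attempt and no reset: what is moved stays moved. The work goes in short steps, Python scripts to look and compute and a shell command to move; the robot and the scene stay as the last step left them, time stands still between calls to the robot, and variables do not carry over. Pictures are saved under pics/ and viewed, about 8 in all and at most 12, crops included, and the job is handed in when it is done.

```bash
mkdir -p pics; cat > h.py <<'E'
import numpy as np, cv2
from workcell import monitor, cams, order
def grab(n):
    o=monitor.get_obs(); c=cams.camera(n)
    K=np.array([[c["fx"],0,c["cx"]],[0,c["fy"],c["cy"]],[0,0,1]]); c["K"]=K
    if n=="wrist":
        from scipy.spatial.transform import Rotation as R
        T=np.eye(4); T[:3,:3]=R.from_euler("xyz",o["tcp_rot"],degrees=True).as_matrix(); T[:3,3]=o["ee_pos"]
        W=T@np.array(c["tool_from_camera"])
    else:
        Rm=cv2.Rodrigues(np.array(c["rvec"],float))[0]; W=np.eye(4); W[:3,:3]=Rm.T; W[:3,3]=-Rm.T@np.array(c["tvec"]).ravel()
    c["W"]=W; return o,c
def cast(c,px,z):
    p=cv2.undistortPoints(np.array(px,float).reshape(-1,1,2),c["K"],np.array(c["distortion"],float)).reshape(-1,2)
    d=np.c_[p,np.ones(len(p))]@c["W"][:3,:3].T; o=c["W"][:3,3]
    return o+d*((z-o[2])/d[:,2])[:,None]
def save(c,f): cv2.imwrite("pics/"+f,c["img"][:,:,::-1])
E
python3 - <<'E'
from h import *
o,c=grab("top"); save(c,"top1.png"); print(o, c["W"])
E
```

```text
{'time': 0.0, 'q': array([-7.33960407e+01,  5.01129330e+00,  1.00346878e+01,  9.50989054e+01,
        2.48937444e-03,  9.00007503e+01]), 'qd': array([-0.02096445,  0.03672782, -0.06704652, -0.05580856,  0.03132433,
       -0.04356749]), 'joint_efforts': array([ 1.42107842e-04, -5.20384026e+01,  4.64805150e+01,  1.60335976e-02,
       -1.79131700e-05, -5.14099909e-06]), 'ee_pos': array([ 0.1571189 , -0.52687113,  0.24758329]), 'tcp_rot': array([-1.79924489e+02, -2.48838348e-03,  1.66032057e+01]), 'wrist_force': array([0.47945554, 0.07470517, 0.24826571]), 'torque': array([-0.03253294,  0.01523169, -0.01292856]), 'opening': 0.08574409625595776} [[-0.01544565 -0.99270229  0.11959761  0.36381208]
 [-0.9998293   0.01412103 -0.01191523 -0.02338295]
 [ 0.01013943 -0.11976124 -0.99275094  1.14192205]
 [ 0.          0.          0.          1.        ]]
```

View pics/top1.png

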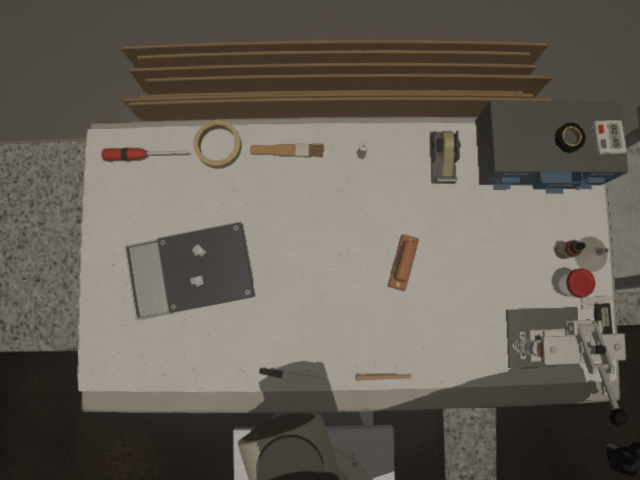

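The top view shows the plate with its deck at about (205,268), the trough on its left, the chips at (198,251) and (197,281), and the scraper at (403,263). Next I'll measure them.

```bash
python3 - <<'E'
from h import *
o,c=grab("top"); im=c["img"]; hsv=cv2.cvtColor(im,cv2.COLOR_RGB2HSV)
def big(m,box):
    mm=np.zeros_like(m); x0,y0,x1,y1=box; mm[y0:y1,x0:x1]=m[y0:y1,x0:x1]
    cs=sorted(cv2.findContours(mm,cv2.RETR_EXTERNAL,cv2.CHAIN_APPROX_NONE)[0],key=cv2.contourArea)[::-1]; return cs
def rect(pts):
    r=cv2.minAreaRect((pts[:,:2]*1000).astype(np.float32)); return r, cv2.boxPoints(r).round(1).tolist()
dark=(hsv[...,2]<95).astype(np.uint8)*255
k=big(dark,(110,210,270,330)); 
d=k[0]; print("deck",cv2.contourArea(d),rect(cast(c,d,.04)))
oth=(hsv[...,2]<165).astype(np.uint8)*255
print("plate+trough",rect(cast(c,big(oth,(110,210,270,330))[0],.03)))
wood=((hsv[...,1]>90)&(hsv[...,2]>60)).astype(np.uint8)*255
s=big(wood,(360,220,440,310))[0]; print("scr",cv2.contourArea(s),rect(cast(c,s,.016)))
br=(hsv[...,2]>125).astype(np.uint8)*255
m=np.zeros_like(br); cv2.drawContours(m,[cv2.convexHull(d)],-1,255,-1); m=cv2.erode(m,np.ones((9,9)))&br
for q in big(m,(170,235,245,300))[:4]: print("chip",cv2.contourArea(q),rect(cast(c,q,.046)))
cr=cv2.resize(im[215:325,115:265],None,fx=4,fy=4)[:,:,::-1]; cr2=cv2.resize(im[225:300,380:430],None,fx=4,fy=4)[:,:,::-1]
cv=np.zeros((440,800,3),np.uint8); cv[:,:600]=cr; cv[:300,600:]=cr2; cv2.imwrite("pics/crop1.png",cv)
E
```

```text
deck 6413.0 (((467.99505615234375, 207.23313903808594), (148.67430114746094, 176.37950134277344), 10.31729793548584), [[379.1000061035156, 280.70001220703125], [410.70001220703125, 107.19999694824219], [556.9000244140625, 133.8000030517578], [525.2999877929688, 307.29998779296875]])
plate+trough (((466.87847900390625, 243.35658264160156), (323.99237060546875, 238.66554260253906), 89.65182495117188), [[346.6000061035156, 82.0999984741211], [585.2000122070312, 80.5999984741211], [587.2000122070312, 404.6000061035156], [348.5, 406.1000061035156]])
scr 852.0 (((474.9986877441406, -184.52011108398438), (34.31732177734375, 107.66946411132812), 73.34651184082031), [[418.5, -185.5], [521.7000122070312, -216.39999389648438], [531.5, -183.5], [428.29998779296875, -152.6999969482422]])
chip 66.0 (((440.8075866699219, 221.14822387695312), (16.823020935058594, 21.178382873535156), 10.568875312805176), [[430.6000061035156, 230.0], [434.5, 209.1999969482422], [451.0, 212.3000030517578], [447.1000061035156, 233.10000610351562]])
chip 62.0 (((499.16229248046875, 218.77284240722656), (19.752531051635742, 16.512887954711914), 44.82542037963867), [[486.29998779296875, 217.6999969482422], [498.0, 206.0], [512.0, 219.89999389648438], [500.29998779296875, 231.60000610351562]])
```

View pics/crop1.png

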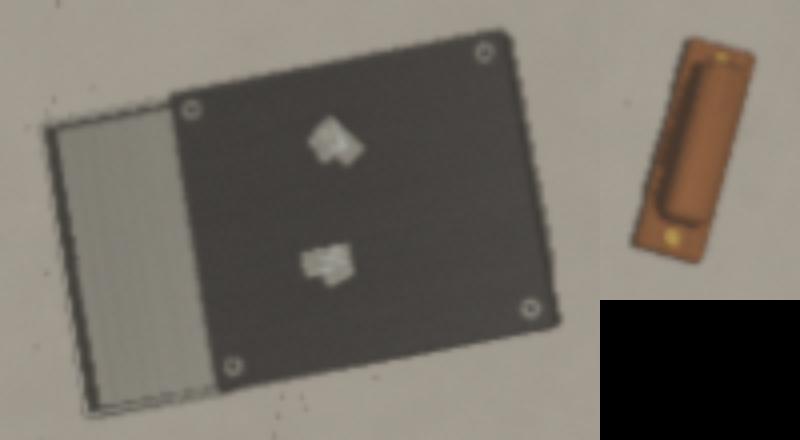

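```bash
python3 -m handwheel '[[0.0288,-0.017,0,0,0,0],[0.0288,-0.017,0,0,0,0],[0.0288,-0.017,0,0,0,0],[0.0288,-0.017,0,0,0,0],[0.0288,-0.017,0,0,0,0],[0.0288,-0.017,0,0,0,0],[0.0288,-0.017,0,0,0,0],[0.0288,-0.017,0,0,0,0]]' 1 100
python3 -m handwheel '[[0.0288,-0.017,0,0,0,0],[0.0288,-0.017,0,0,0,0],[0.0288,-0.017,0,0,0,0],[0.0288,-0.017,0,0,0,0],[0.0288,-0.017,0,0,0,0],[0.0288,-0.017,0,0,0,0],[0,0,0,0,0,6.65],[0,0,0,0,0,6.65]]'
python3 -m handwheel '[[0,0,0,0,0,6.65],[0,0,0,0,0,6.65],[0,0,0,0,0,6.65],[0,0,0.03,0,0,0],[0,0,0.03,0,0,0],[0,0,0.02,0,0,0],[0,0,0,0,0,0],[0,0,0,0,0,0]]'
python3 - <<'E'
from h import *
o,c=grab("wrist"); save(c,"w1.png"); im=c["img"]; print(o["ee_pos"],o["tcp_rot"])
hsv=cv2.cvtColor(im,cv2.COLOR_RGB2HSV)
m=((hsv[...,1]>90)&(hsv[...,2]>50)).astype(np.uint8)*255
s=max(cv2.findContours(m,cv2.RETR_EXTERNAL,cv2.CHAIN_APPROX_NONE)[0],key=cv2.contourArea)
print(cv2.boundingRect(s)); 
for z in(.016,.057): r=cv2.minAreaRect((cast(c,s,z)[:,:2]*1000).astype(np.float32)); print(r)
E
```

```text
time: 0.77
ee_pos: [0.3397, -0.3297, 0.248]
tcp_rot: [-180.0, 0.0, 16.6]
wrist_force: [0.3, 1.0, -1.4]
opening: 0.0851
time: 1.43
ee_pos: [0.4765, -0.1821, 0.2475]
tcp_rot: [-180.0, 0.1, 3.2]
wrist_force: [-1.2, -0.4, -0.2]
opening: 0.0855
time: 2.1
ee_pos: [0.4749, -0.1835, 0.1678]
tcp_rot: [-180.0, 0.1, -16.6]
wrist_force: [0.4, -0.0, 0.6]
opening: 0.0851
[ 0.47492005 -0.18354173  0.16775333] [-1.79991064e+02  1.25311191e-01 -1.66479776e+01]
(304, 153, 46, 137)
((475.296142578125, -186.37445068359375), (35.29375457763672, 111.85734558105469), 73.30368041992188)
((486.27960205078125, -189.4168701171875), (30.059688568115234, 95.26885986328125), 73.3036880493164)
```

View pics/w1.png

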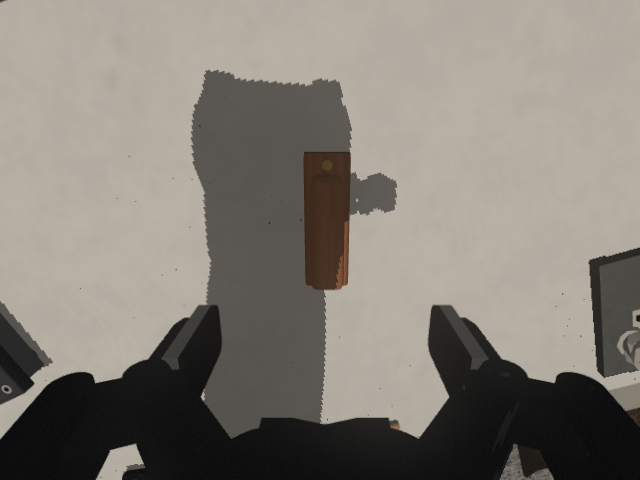

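The wrist view has the scraper at (327,220), centred between the fingers and parallel to the jaws' pads. I'll go down and grip it.

```bash
python3 -m handwheel '[[0,0.002,0.03,0,0,0],[0,0,0.03,0,0,0],[0,0,0.03,0,0,0],[0,0,0.02,0,0,0],[0,0,0.012,0,0,0],[0,0,0.006,0,0,0],[0,0,0,0,0,0],[0,0,0,0,0,0]]'
python3 -m handwheel '[[0,0,0,0,0,0],[0,0,0,0,0,0],[0,0,0,0,0,0],[0,0,0,0,0,0],[0,0,0,0,0,0],[0,0,0,0,0,0],[0,0,0,0,0,0],[0,0,0,0,0,0]]' -1 100
python3 -m handwheel '[[0,0,0,0,0,0],[0,0,0,0,0,0],[0,0,-0.005,0,0,0],[0,0,-0.015,0,0,0],[0,0,-0.03,0,0,0],[0,0,-0.03,0,0,0],[0,0,-0.02,0,0,0],[0,0,0,0,0,0]]'
```

```text
time: 2.82
ee_pos: [0.4759, -0.186, 0.0419]
tcp_rot: [180.0, -0.1, -16.6]
wrist_force: [0.3, -0.1, 0.2]
opening: 0.0856
time: 3.48
ee_pos: [0.4753, -0.1858, 0.0408]
tcp_rot: [180.0, -0.1, -16.6]
wrist_force: [-0.6, -0.0, 5.5]
opening: 0.0225
time: 4.15
ee_pos: [0.4764, -0.1862, 0.1447]
tcp_rot: [180.0, -0.3, -16.6]
wrist_force: [-0.5, 0.4, -1.9]
opening: 0.0228
```

```bash
python3 -m handwheel '[[0,0,0,0,0,-6.74],[0,0,0,0,0,-6.74],[0,0,0,0,0,-6.74],[0,0,0,0,0,-6.74],[0.0066,-0.033,0,0,0,0],[0.0066,-0.033,0,0,0,0],[0.0066,-0.033,0,0,0,0],[0.0066,-0.033,0,0,0,0]]'
python3 -m handwheel '[[0.0066,-0.033,0,0,0,0],[0.0066,-0.033,0,0,0,0],[0.0066,-0.033,0,0,0,0],[0.0066,-0.033,0,0,0,0],[0.0066,-0.033,0,0,0,0],[0.0066,-0.033,0,0,0,0],[0,0,0,0,0,0],[0,0,0,0,0,0]]'
python3 - <<'E'
from h import *
o,c=grab("wrist"); save(c,"w2.png"); print(o["ee_pos"],o["tcp_rot"])
o,c=grab("scene"); save(c,"s1.png")
E
```

```text
time: 4.82
ee_pos: [0.4765, -0.0498, 0.1391]
tcp_rot: [-180.0, 0.1, 10.3]
wrist_force: [0.7, 0.5, -1.4]
opening: 0.0225
time: 5.48
ee_pos: [0.487, 0.1184, 0.1398]
tcp_rot: [-178.6, 0.1, 13.0]
wrist_force: [-0.5, -0.4, -1.5]
opening: 0.023
[0.48697283 0.11844134 0.13984691] [-1.78597935e+02  1.01332406e-01  1.29866720e+01]
```

View pics/w2.png

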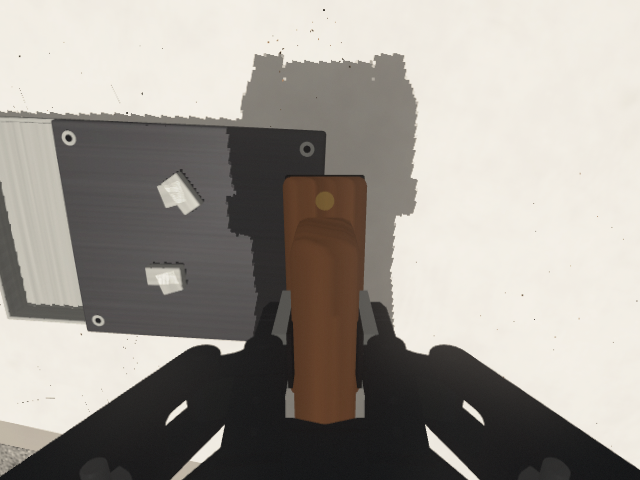

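View pics/s1.png

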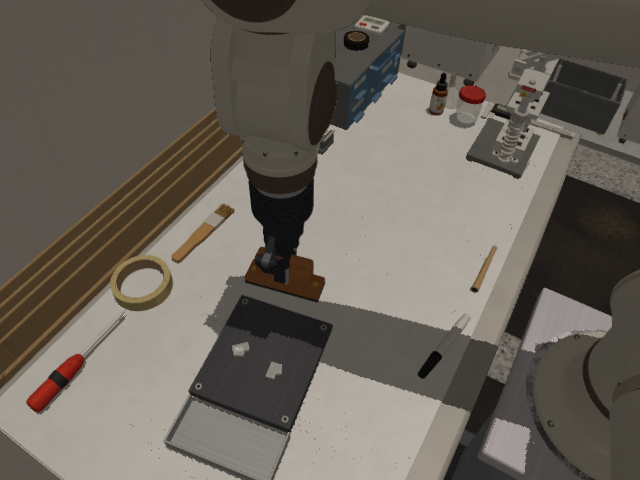

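The wrist view shows the gripped scraper at about (325,300), with the chips clear at (180,193) and (165,279). The scene view confirms that the block is held level above the plate's -y edge. The pose came up short, so I'll check the joints and measure the deck from close by.

```bash
python3 - <<'E'
from h import *
o,c=grab("wrist"); print(o["q"].round(1),o["ee_pos"].round(4),o["tcp_rot"].round(1))
P=cast(c,[(52,120),(87,330),(325,131)],.04)*1000; print(P.round(1))
a=P[1]-P[0]; b=P[2]-P[0]; print(np.degrees(np.arctan2(-a[1],-a[0])),np.degrees(np.arctan2(b[0],-b[1])),np.linalg.norm(b))
yaw=np.radians(10.3); ex=np.array([np.cos(yaw),np.sin(yaw)]); ey=np.array([-ex[1],ex[0]])
ctr=P[0][:2]-75*ex-85*ey; print("ctr",ctr)
for n,p in zip("01",cast(c,[(165,279),(180,193)],.048)*1000): print(n,p.round(1),((p[:2]-ctr)@ex).round(1),((p[:2]-ctr)@ey).round(1))
E
```

```text
[ 12.8  -2.4  -9.4  83.1   1.4 179.9] [0.487  0.1175 0.1402] [-1.786e+02  1.000e-01  1.290e+01]
[[528.1 299.5  40. ]
 [383.3 274.4  40. ]
 [558.3 135.   40. ]]
9.862340470390196 10.411421426908182 167.28186298775518
ctr [469.46566238 202.50576373]
0 [442.8 217.6  48. ] -23.5 19.6
1 [503.  213.7  48. ] 35.0 5.0
```

Joint 6 is at its 180° limit, because yaw = q1 − q6 + 180. The block is symmetric, so I'll turn the tool half a turn in the air, away from the limit, and correct the 1.4° tilt.

```bash
python3 -m handwheel '[[0,0,0,-1.4,0,-6],[0,0,0,0,0,-7.1],[0,0,0,0,0,-7.1],[0,0,0,0,0,-7.1],[0,0,0,0,0,-7.1],[0,0,0,0,0,-7.1],[0,0,0,0,0,-7.1],[0,0,0,0,0,-7.1]]'
python3 -m handwheel '[[0,0,0,0,0,-7.1],[0,0,0,0,0,-7.1],[0,0,0,0,0,-7.1],[0,0,0,0,0,-7.1],[0,0,0,0,0,-7.1],[0,0,0,0,0,-7.1],[0,0,0,0,0,-7.1],[0,0,0,0,0,-7.1]]'
python3 -m handwheel '[[0,0,0,0,0,-7.1],[0,0,0,0,0,-7.1],[0,0,0,0,0,-7.1],[0,0,0,0,0,-7.1],[0,0,0,0,0,-7.1],[0,0,0,0,0,-7.1],[0,0,0,0,0,-7.1],[0,0,0,0,0,0]]'
python3 -m handwheel '[[0,0,0,0,0,-6],[0,0,0,0,0,-5.5],[0,0,0,0,0,0],[0,0,0,0,0,0],[0,0,0,0,0,0],[0,0,0,0,0,0],[0,0,0,0,0,0],[0,0,0,0,0,0]]'
python3 -c "
from h import *
o=monitor.get_obs();print(o['ee_pos'],o['tcp_rot'],o['q'].round(1))"
```

```text
time: 6.3
ee_pos: [0.4871, 0.1173, 0.1407]
tcp_rot: [180.0, -0.0, 68.9]
wrist_force: [-0.6, 0.5, -1.7]
opening: 0.0225
time: 6.97
ee_pos: [0.4871, 0.1173, 0.1407]
tcp_rot: [179.9, 0.0, 125.7]
wrist_force: [0.0, -0.3, -2.0]
opening: 0.023
time: 7.63
ee_pos: [0.4872, 0.1173, 0.1407]
tcp_rot: [180.0, 0.1, 175.4]
wrist_force: [0.1, 0.0, -1.7]
opening: 0.0229
time: 8.3
ee_pos: [0.4871, 0.1183, 0.1407]
tcp_rot: [180.0, 0.1, -173.4]
wrist_force: [-0.7, 0.2, -3.5]
opening: 0.0227
[0.48712175 0.11827456 0.14066514] [ 1.79980826e+02  5.41580897e-02 -1.73428622e+02] [13.6 -2.5 -9.4 83.   0.   7.1]
```

```bash
python3 -m handwheel '[[0,0,0,0,0,-3.7],[-0.0013,0.019,0,0,0,0],[-0.0013,0.0187,0,0,0,0],[0,0,0.02,0,0,0],[0,0,0.02,0,0,0],[0,0,0.01,0,0,0],[0,0,0.005,0,0,0],[0,0,0,0,0,0]]'
python3 - <<'E'
from h import *
o,c=grab("wrist"); save(c,"w3.png"); print(o["ee_pos"],o["tcp_rot"],o["wrist_force"])
E
```

```text
time: 8.97
ee_pos: [0.4824, 0.1556, 0.0848]
tcp_rot: [180.0, -0.0, -169.7]
wrist_force: [0.8, 0.5, -1.8]
opening: 0.0226
[0.4824313  0.15560379 0.08479168] [ 1.79996963e+02 -4.26683551e-02 -1.69679805e+02] [ 0.78061666  0.50193908 -1.76029647]
```

View pics/w3.png

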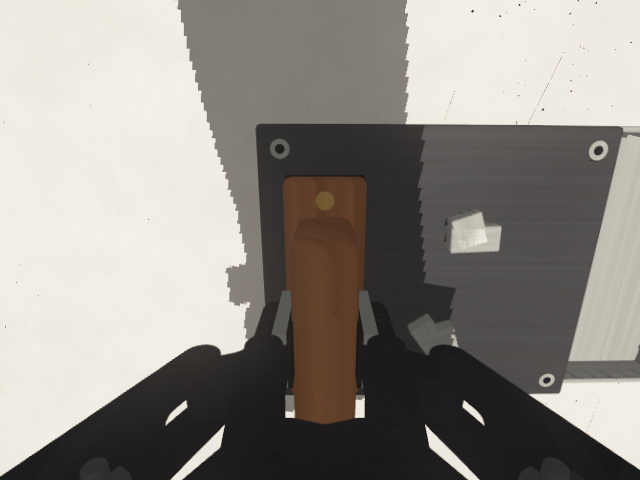

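The wrist view shows the block over the -y part of the deck, parallel to its edge, with both chips ahead of it at (470,233) and (432,330). I'll lower it 2.5 mm and wipe.

```bash
python3 -m handwheel '[[0,0,0.0025,0,0,0],[0,0,0,0,0,0],[0,0.012,0,0,0,0],[0,0.012,0,0,0,0],[0,0.012,0,0,0,0],[0,0.012,0,0,0,0],[0,0.012,0,0,0,0],[0,0.012,0,0,0,0]]'
python3 -m handwheel '[[0,0.01,0,0,0,0],[0,0.008,0,0,0,0],[0,0.006,0,0,0,0],[0,0.006,0,0,0,0],[0,0.006,0,0,0,0],[0,0.006,0,0,0,0],[0,0.006,0,0,0,0],[0,0.006,0,0,0,0]]'
python3 -m handwheel '[[0,0.006,0,0,0,0],[0,0.006,0,0,0,0],[0,0.006,0,0,0,0],[0,0,0,0,0,0],[0,0,0,0,0,0],[0,0,0,0,0,0],[0,0,0,0,0,0],[0,0,0,0,0,0]]'
python3 - <<'E'
from h import *
o,c=grab("wrist"); save(c,"w4.png"); print(o["ee_pos"],o["tcp_rot"],o["wrist_force"],o["q"].round(1))
E
```

```text
time: 9.68
ee_pos: [0.4697, 0.2283, 0.0833]
tcp_rot: [180.0, 0.1, -169.6]
wrist_force: [0.4, -1.1, -1.2]
opening: 0.0227
time: 10.35
ee_pos: [0.4603, 0.2803, 0.0832]
tcp_rot: [180.0, 0.1, -169.7]
wrist_force: [0.3, -0.1, -2.4]
opening: 0.0228
time: 11.02
ee_pos: [0.4571, 0.2973, 0.0832]
tcp_rot: [180.0, 0.1, -169.7]
wrist_force: [-0.2, 0.4, -1.6]
opening: 0.0224
[0.45713803 0.29730157 0.08324354] [ 1.79984232e+02  5.48833086e-02 -1.69666691e+02] [-0.23238601  0.35523571 -1.62597097] [33.   4.3 -8.9 76.7 -0.  22.7]
```

View pics/w4.png

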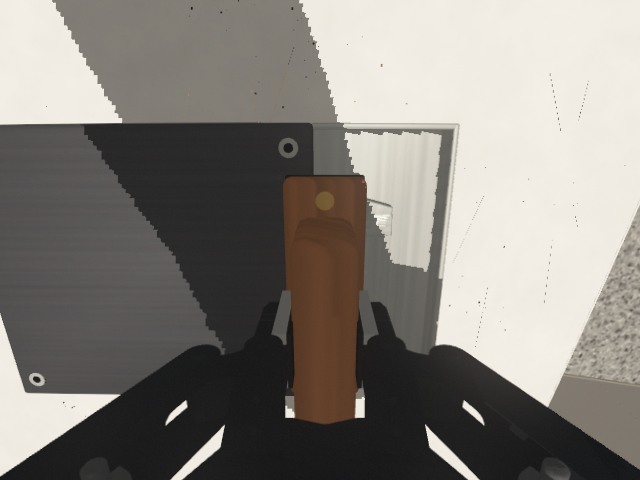

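One chip lies in the trough at (380,215), partly behind the block, and the deck is empty. I'll push 8 mm more, then lift and back off to look.

```bash
python3 -m handwheel '[[0,0.004,0,0,0,0],[0,0.004,0,0,0,0],[0,0,0,0,0,0],[0,0,0,0,0,0],[0,0,-0.01,0,0,0],[0,0,-0.025,0,0,0],[0,0,-0.03,0,0,0],[0,0,-0.03,0,0,0]]'
python3 -m handwheel '[[0,-0.035,0,0,0,0],[0,-0.035,0,0,0,0],[0,-0.035,0,0,0,0],[0,-0.035,0,0,0,0],[0,-0.035,0,0,0,0],[0,-0.035,0,0,0,0],[0,0,0,0,0,0],[0,0,0,0,0,0]]'
python3 - <<'E'
from h import *
print(monitor.get_obs()["ee_pos"])
o,c=grab("top"); cv2.imwrite("pics/t2.png",cv2.resize(c["img"][200:340,110:310],None,fx=4,fy=4)[:,:,::-1])
E
```

```text
time: 11.73
ee_pos: [0.4552, 0.305, 0.1798]
tcp_rot: [-180.0, 0.0, -169.6]
wrist_force: [0.4, 1.1, -1.1]
opening: 0.0227
time: 12.4
ee_pos: [0.4936, 0.0972, 0.1791]
tcp_rot: [180.0, 0.1, -169.8]
wrist_force: [-0.7, 0.4, -2.4]
opening: 0.0227
[0.49358657 0.09716155 0.17907581]
```

View pics/t2.png

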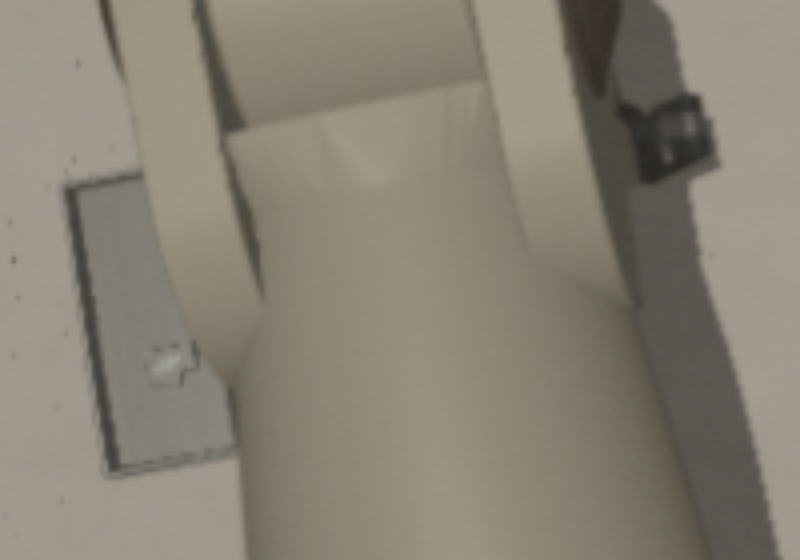

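```bash
python3 -m handwheel '[[0.005,-0.034,0,0,0,0],[0.005,-0.034,0,0,0,0],[0.005,-0.034,0,0,0,0],[0.005,-0.034,0,0,0,0],[0.005,-0.034,0,0,0,0],[0.005,-0.034,0,0,0,0],[0.005,-0.034,0,0,0,0],[0,0,0,0,0,0]]'
python3 - <<'E'
from h import *
print(monitor.get_obs()["ee_pos"])
o,c=grab("top"); cv2.imwrite("pics/t3.png",cv2.resize(c["img"][200:340,110:310],None,fx=4,fy=4)[:,:,::-1])
E
```

```text
time: 13.12
ee_pos: [0.502, -0.145, 0.1781]
tcp_rot: [-179.9, 0.1, -169.8]
wrist_force: [0.1, 0.5, -1.1]
opening: 0.0226
[ 0.50196993 -0.14502376  0.17813722]
```

View pics/t3.png

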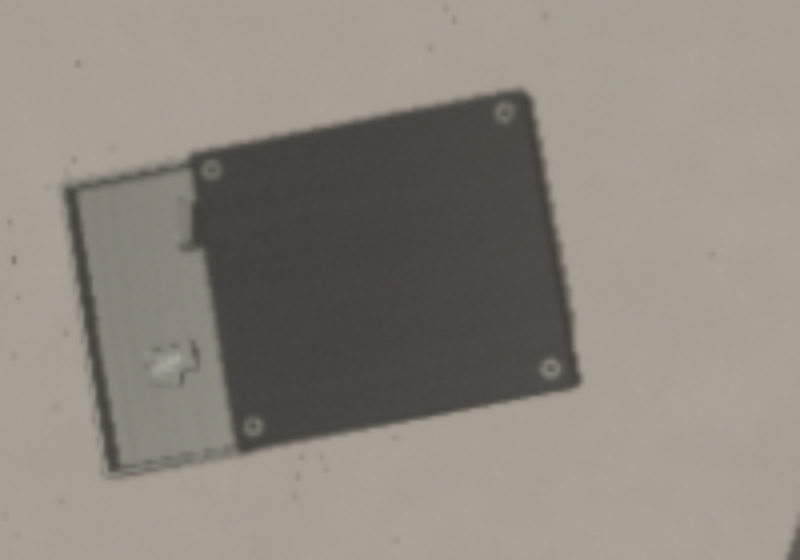

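The top view shows chip_0 flat in the trough at about (170,362) in the crop. chip_1 is close against the deck's wall at (188,222) and may be leaning on it. I'll check its height with the depth images.

```bash
python3 - <<'E'
from h import *
for n in("top","scene"):
    o,c=grab(n); d=c["depth"]; v,u=np.mgrid[0:480,0:640]; ok=d>0
    p=cv2.undistortPoints(np.c_[u.ravel(),v.ravel()].astype(float).reshape(-1,1,2),c["K"],np.array(c["distortion"],float)).reshape(480,640,2)
    X=np.dstack([p*d[...,None],d])@c["W"][:3,:3].T+c["W"][:3,3]
    yaw=np.radians(10.3); e=np.array([[np.cos(yaw),np.sin(yaw)],[-np.sin(yaw),np.cos(yaw)]])
    L=(X[...,:2]-[.469,.206])@e.T
    if n=="top":
        np.set_printoptions(linewidth=220)
        print((X[246:266,150:168,2]*1000).round().astype(int)); print((L[256,150:168]*1000).round().astype(int).tolist())
    else:
        m=ok&(abs(L[...,0])<.075)&(L[...,1]>.075)&(L[...,1]<.15)&(X[...,2]>0)&(X[...,2]<.05)
        r,q=np.where(m); print(r.min(),r.max(),q.min(),q.max())
        cv2.imwrite("pics/s2.png",cv2.resize(c["img"][360:480,150:310],None,fx=5,fy=5,interpolation=cv2.INTER_CUBIC)[:,:,::-1])
E
```

```text
[[  10   11   13   13   10    7   11   10   11   42   38   43   37   37   39   39   38   38]
 [  10   10    9   11    8    8   12   14   10   42   41   38   40   42   40   38   45   41]
 [  10   12   12   14   13   12   13    9   12   39   36   40   42   38   37   41   40   39]
 [   8   10    3   11   11   13   27   31   12   39   37   38   37   40   41   40   42   38]
 [  13   10    9   11   31   26   30   25   23   39   40   43   39   41   38   41   44   38]
 [  14   11   12   15   26   29   27   28   24   12   41   45   44   42   37   40   41   41]
 [  14   15    7   16   28   32   32   26   27   21   38   41   38   39   38   38   36   38]
 [  14   12   10   15   25   30   32   33   29   13   38   41   39   40   39   36   40   39]
 [  10   12    8   12   30   30   32   33   25   21   39   39   41   38   40   39   39   39]
 [  15   10   12    8   31   29   30   32   25   19   39   38   39   38   42   42   36   40]
 [  15   13   10   13   32   29   32   30   29   21   39   38   44   40   38   38   42   40]
 [  11   12   11   12   32   29   33   29   31   23   40   42   41   37   43 
[... 261 characters left out ...]
38   40   36   37   41   44   40]
 [  12   11   10   13   10   31   29   30   25   25   11   40   40   41   41   40   41   39]
 [  10    9    9   12   16    9   24   23   25   24   11   40   42   41   39   40   37   38]
 [  12   15    9   10   12   11    7   13    8   13    9   40   39   41   39   42   41   40]
 [   8   12 1142    9   15   13    8   10   12   11    9   13   39   39   43   38   38   40]
 [  13   10    8    7   12    9   11   10   13   10   10   16   39   38   40   34   39   37]]
[[46, 111], [46, 110], [46, 108], [45, 106], [41, 99], [42, 97], [41, 94], [41, 93], [40, 91], [41, 91], [38, 85], [38, 83], [36, 80], [37, 79], [36, 77], [36, 75], [35, 72], [35, 71]]
385 479 165 292
```

View pics/s2.png

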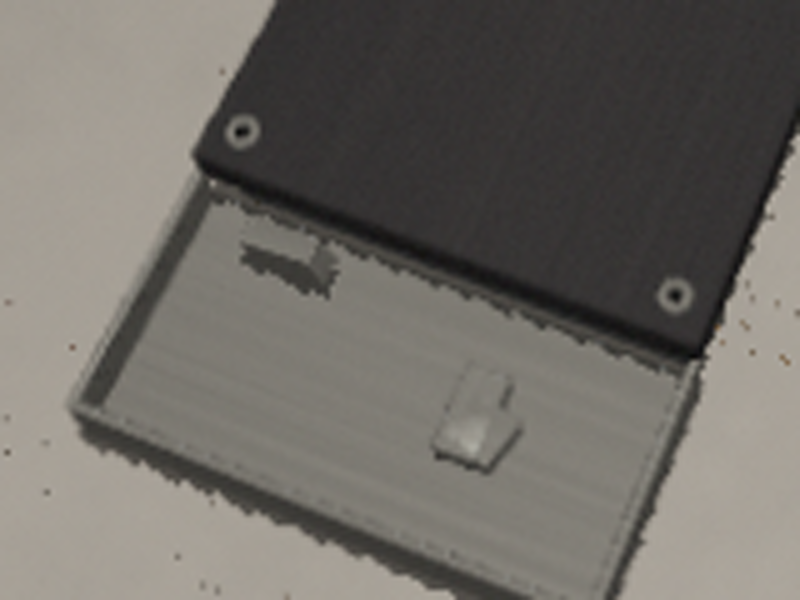

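chip_1 stands on its edge in the trough: top at about 30–33 mm, y about 91–100 mm, x about 41 mm. Its centre is therefore near 22 mm, inside the limits. Now I'll set the scraper down.

```bash
python3 -m handwheel '[[0,0,0.03,0,0,0],[0,0,0.03,0,0,0],[0,0,0.03,0,0,0],[0,0,0.025,0,0,0],[0,0,0.012,0,0,0],[0,0,0.005,0,0,0],[0,0,0.002,0,0,0],[0,0,0.001,0,0,0]]'
python3 -m handwheel '[[0,0,0.001,0,0,0],[0,0,0,0,0,0],[0,0,0,0,0,0],[0,0,0,0,0,0],[0,0,0,0,0,0],[0,0,0,0,0,0],[0,0,0,0,0,0],[0,0,0,0,0,0]]'
```

```text
time: 13.93
ee_pos: [0.5026, -0.1411, 0.0443]
tcp_rot: [-180.0, 0.1, -169.6]
wrist_force: [0.5, -0.8, -1.4]
opening: 0.023
time: 14.6
ee_pos: [0.5018, -0.1416, 0.0421]
tcp_rot: [180.0, 0.1, -169.7]
wrist_force: [-0.8, 0.6, -1.5]
opening: 0.0228
```

```bash
python3 -m handwheel '[[0,0,0.0005,0,0,0],[0,0,0.0005,0,0,0],[0,0,0.0005,0,0,0],[0,0,0,0,0,0],[0,0,0,0,0,0],[0,0,0,0,0,0],[0,0,0,0,0,0],[0,0,0,0,0,0]]'
```

```text
time: 15.27
ee_pos: [0.5018, -0.1416, 0.0408]
tcp_rot: [180.0, 0.1, -169.6]
wrist_force: [-2.9, 0.2, 5.3]
opening: 0.0229
```

Touchdown shows as +5 N. I'll release and retreat.

```bash
python3 -m handwheel '[[0,0,0,0,0,0],[0,0,0,0,0,0],[0,0,0,0,0,0],[0,0,0,0,0,0],[0,0,0,0,0,0],[0,0,0,0,0,0],[0,0,0,0,0,0],[0,0,0,0,0,0]]' 1
python3 -m handwheel '[[0,0,-0.005,0,0,0],[0,0,-0.02,0,0,0],[0,0,-0.03,0,0,0],[0,0,-0.03,0,0,0],[0,0,-0.03,0,0,0],[0,0,-0.03,0,0,0],[0,0,0,0,0,0],[0,0,0,0,0,0]]'
python3 - <<'E'
from h import *
o,c=grab("wrist"); a=c["img"]; print(o["ee_pos"],o["wrist_force"])
o,t=grab("top"); b=cv2.resize(t["img"][215:325,115:265],None,fx=2.6,fy=2.6)
cv=np.zeros((480,800,3),np.uint8); cv[:300,:400]=cv2.resize(a,(400,300)); cv[:b.shape[0],405:405+b.shape[1]]=b[:480,:395]
cv2.imwrite("pics/fin.png",cv[:,:,::-1])
hsv=cv2.cvtColor(a,cv2.COLOR_RGB2HSV)
s=max(cv2.findContours(((hsv[...,1]>90)&(hsv[...,2]>50)).astype(np.uint8),cv2.RETR_EXTERNAL,cv2.CHAIN_APPROX_NONE)[0],key=cv2.contourArea)
print(cv2.minAreaRect((cast(c,s,.016)[:,:2]*1000).astype(np.float32)))
E
```

```text
time: 15.93
ee_pos: [0.5018, -0.1416, 0.0406]
tcp_rot: [180.0, 0.1, -169.6]
wrist_force: [-0.1, 0.4, 0.1]
opening: 0.0855
time: 16.6
ee_pos: [0.5025, -0.1419, 0.1878]
tcp_rot: [-179.9, 0.3, -169.6]
wrist_force: [0.9, -0.2, -0.9]
opening: 0.0854
[ 0.50249991 -0.14189358  0.18776902] [ 0.91743632 -0.20040082 -0.8538645 ]
((500.00750732421875, -142.78273010253906), (110.58991241455078, 35.15606689453125), 10.351216316223145)
```

View pics/fin.png

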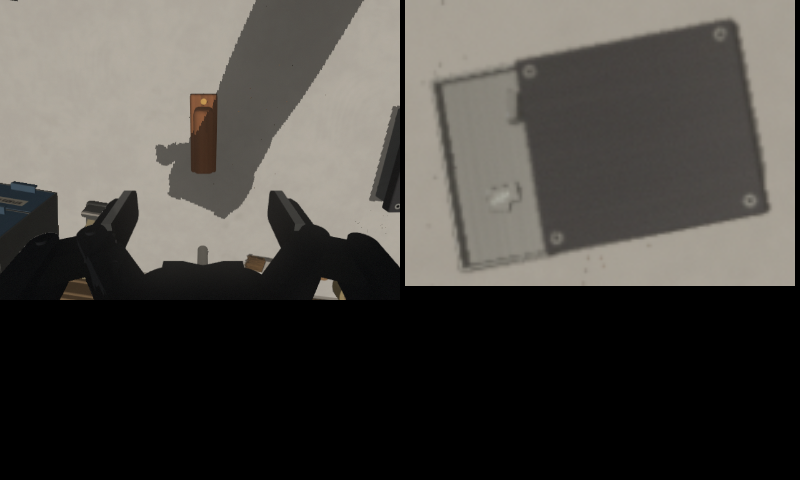

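The scraper stands upright at (203,133), with a 110 x 35 mm footprint. Both chips are in the trough, at (502,197) and (513,105), and the gripper is clear. I'll hand in.

```bash
python3 -c "
from h import *
order.job_done()"
```

```text
the job is handed in; nothing more can be done
```

I gripped the scraper by its rib, wiped both chips off the deck into the trough in one stroke, and set the block back on the bench on its sole. The job was handed in at about 17 s of the 50 s.

**Last checks:**
- **Deck:** it is empty.
- **chip_0:** it lies flat in the trough.
- **chip_1:** it stands on edge near the deck's wall rather than lying flat. Depth puts its top at about 30–33 mm and its centre at about 22 mm high, with y about 91–100 mm. That is inside the limits and it looked at rest, so I left it.
- **Scraper:** it stands upright at about (0.500, -0.143), with a 110 x 35 mm footprint. Touchdown showed as about +5 N, and the gripper is open and clear above it.

**Disagreements:**
- **Joint 6:** the first approach to the plate ran joint 6 into its range stop at 179.9°, so the tool stopped about 32 mm short, tilted 1.4°. I corrected this with a half turn in the air.
- **Plate position:** the top and wrist estimates of the plate's centre in y differed by 5–8 mm, within the margin of the wipe.

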